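# Put away the returned table decorations and hand the dish across

## Robot

A 6-joint arm with a two-finger parallel gripper is mounted at the origin on the work surface. World frame = base frame: x ahead of the robot, y to its left, z up, the work surface at z = 0. Lengths are in m, angles in rad, forces in N, time in s.
With the tool pointing down it reaches from about 0.25 to 0.775 m from the base axis. Payload 4 kg.
Tool frame: the origin (TCP) lies between the finger pads, 19 mm behind the fingertips; this is the grasp point; x points along the fingers, y is the direction in which the jaws open and shut, and the axes are right-handed (so a half turn about x gives the same grasp; the last joint's range is limited). The gripper opens to 94 mm and grips with 3 to 60 N. Pads are 16 mm wide; open, the fingers measure 119 mm over their backs; the gripper's body (75 mm by 177 mm) begins 78 mm behind the grasp point.
Start: joints at [-1.241, 0.087, 1.371, -0, 1.684, -0.103], TCP at [0.231, -0.499, 0.224] pointing down, gripper open.
Joint ranges: [-3.1, 3.1], [-0.76, 2.03], [0.27, 2.55], [-1.08, 4.22], [0.17, 2.65], [-2.57, 2.57]. Speed limits (rad/s): [2.79, 2.79, 3.14, 3.14, 3.14, 3.14].

## Interface

Orientations are given as [roll, pitch, yaw] about the fixed x, y, z axes, in that order (R = Rz(yaw) Ry(pitch) Rx(roll)).
In Python, from bench import robot gives the robot as it stands.
- The arm moves only by the tool carry_out, never from a script. Its argument "targets" is a list of rows, each a list of 5 numbers: the closure, from 0 (fully open) to 1 (shut), then the shift along the tool's x, y, z in cm, then the turn about the tool's x in degrees. In form: [[fingers, tx, ty, tz, turn], ...]. A call has 1 to 20 rows; each row shifts and turns the commanded pose from where the row before left it, along the tool's axes as they then stand; what a row does not reach is not made up. A row lasts 1/10 s, in which the tool goes at most 50 mm and 8.59 degrees, less where a joint would pass 70% of its speed; a pose out of reach is approached as far as the arm can. A call is refused whole if a number of a shift passes 5 or a number of a turn 8.59, either way. A call with a gripper value outside its range is refused whole. The fingers move at their own pace and stop on an object; the grip force is fixed at half the most. Time passes only in rows, so rows that do not move let the fingers close. It gives the time, the measured TCP pose, the force and the opening at its end, in the units of the state.
- robot.get_obs(): the state, without advancing time (a new reading comes with each control period).
- robot.snapshot(name): name is "scene" or "top" or "wrist"; returns a dict with "image" (480x640x3 uint8, red, green, blue), "camera_matrix" (3x3 intrinsics, pixels), "pose" (4x4, takes a point from camera to world coordinates). Camera axes: x right, y up, looking along -z (the intrinsics and any distortion apply to the point x, -y, -z); pixel columns grow to the right and rows downward; lengths in m; the calibration is good to about 2 mm. A picture is of the moment at which its call begins. There is no depth.
- robot.close_job(): hands the job in, once; it reports no verdict.
The state is a dict: "time": time; "joint_positions": joint angles; "qvel": joint speeds; "joint_torque": joint torques, N m; "tool_pos": TCP position; "ee_rot": TCP orientation; "wrist_force": force on the tool from outside, world axes, zero at the start; "wrist_torque": the same for the moment, N m; "width": finger opening in m.
Only numpy, scipy, OpenCV 4.12 (cv2) and the standard library are available. Lean on these libraries where they do the work, as an engineer would, in place of code of your own. Each camera call takes 0.05 s, during which the arm holds its last target. There are 200 camera calls.

## Task

Put away the table decorations: stand the loose bottle vase in the bin of vases and the loose wooden tealight block in the bin of tealight blocks, setting each down gently and upright. Then take the round wooden dish by one of its two ear handles, lift it straight up clear of the table, and only then give it a quarter turn in the air so that its free handle points straight across the table, away from the robot, ready for a colleague to take; keep the dish level throughout, so that the loose ball candle stays in its middle. Finish still holding the dish there, level and still, 15 to 20 cm above the table, and leave everything else where it is.

Things in the scene. Friction and masses are not known exactly. Their poses are not given: they have to be found in the camera images.
- vase: the loose bud vase to put away: cream ceramic bottle shape, 95 mm tall, straight-sided body 54 mm in diameter from 12 to 60 mm height (grip it there), above that a 24 mm neck and 34 mm lip; about 0.2 kg, stands upright. Origin at the centre of its underside, z up.
- tealight: the loose tealight block to put away: upright plain wooden cylinder 58 mm in diameter and 50 mm tall with a small metal-cupped tealight in its top; about 0.12 kg. Origin at the centre of its underside, z up.
- bin_vases: fixed open grey bin, 240 (x) x 180 (y) x 70 mm high (lip 252 x 192), walls and floor 4 mm; two fixed vases like the loose one stand in its half near the robot, at (-70, +-42) mm; the far half is free, middle at (+60, 0) mm. Origin at the centre of its underside, x away from the robot (turned up to 0.2 rad). The two bins stand left and right and may be swapped.
- bin_tealights: a bin the same as bin_vases in size, axes and free half, but two fixed tealight blocks like the loose one stand in its near half at (-70, +-42) mm.
- dish: round shallow wooden dish, 174 mm in diameter, rim 35 mm high, about 0.28 kg, two identical ear handles at the two ends of its x axis, which start to the robot's left and right (within 0.3 rad). Inside a shallow cone: slope 6 degrees out to 32 mm from the middle (which is 16 mm above the underside), then 15 degrees. Origin at the centre of its underside, z up.
- dish_ear_a (a point): gripping point in the middle of the solid ear handle on the dish's +x side, 102 mm from the dish's centre, 27 mm above its underside. The handle is 36 mm wide with parallel sides (width along dish y), 14 mm thick (20 to 34 mm above the underside) and runs from the rim to a rounded end 130 mm from the centre; held here the dish hangs off to one side, so grip firmly (60 N or more).
- dish_ear_b (a point): the same on the handle on the dish's -x side.
- ball_center (a point): centre of the loose ivory ball candle, 50 mm in diameter, about 0.06 kg, lying in the middle of the dish and free to roll; a short wick sticks out of it.
- table_front (a point): a bare point of the table top in front of the robot, nearer than the dish; its x axis is the world's x axis: straight across the table, away from the robot, towards the colleague.
- tumbler: bystander: drinking glass 70 mm in diameter, 95 mm tall; leave alone. Origin at the centre of its underside.
- tape_roll: bystander: small roll of tape lying flat, 60 mm in diameter, 24 mm tall; leave alone. Origin at the centre of its underside.
- spoon: bystander: wooden spoon 180 mm long lying flat; leave alone. Origin at its underside.
- remote: bystander: black remote control 170 x 45 x 18 mm; leave alone. Origin at the centre of its underside.
- lantern: bystander: black wire lantern 88 mm in diameter, 136 mm tall; leave alone. Origin at the centre of its underside.
- carton: bystander: flat carton 85 x 140 x 42 mm; leave alone. Origin at the centre of its underside.
Mind the look-alikes: they are no part of the job. What is shaped like the vase but blue or yellow is not meant. What is shaped like the tealight but red is not meant.

How it is judged:
On the way, in this order (a step that is already met when the one before it is completed fails the run):
1. vase and tealight block stand upright in the bins of their kind, let go (x of vase in the frame of bin_vases between -0.09 and 0.1 m and y of vase in the frame of bin_vases between -0.07 and 0.07 m and z of vase in the frame of bin_vases below 0.012 m and angle between each of vase, tealight's own z axis and vertical below 0.15 rad and x of tealight in the frame of bin_tealights between -0.09 and 0.1 m and y of tealight in the frame of bin_tealights between -0.07 and 0.07 m and z of tealight in the frame of bin_tealights below 0.012 m and contact force between the fingers and vase below 0.05 N and contact force between the fingers and tealight below 0.05 N), for 0.2 s.
2. dish lifted clear of the table by the gripper, level, its handles still left and right, the ball candle in its middle (contact force between the fingers and dish above 2 N and angle between dish's own z axis and vertical below 0.1 rad and horizontal distance between ball_center and dish below 0.02 m and height (world z) of dish above 0.04 m and angle between the x axis of dish and the x axis of table_front, either way round above 0.9 rad), for 0.2 s.
At the end, for the whole second after the job is handed in: Vase and tealight block stand upright (9 deg) on the floor of their bins. Gripper holds the dish by one handle (TCP within 50 mm), 12 to 24 cm up, level within 0.10 rad, ball within 20 mm of its middle, free handle pointing away from the robot within 0.17 rad, still; nothing else carries it (x of vase in the frame of bin_vases between -0.09 and 0.1 m and y of vase in the frame of bin_vases between -0.07 and 0.07 m and z of vase in the frame of bin_vases below 0.012 m and angle between each of vase, tealight's own z axis and vertical below 0.15 rad and x of tealight in the frame of bin_tealights between -0.09 and 0.1 m and y of tealight in the frame of bin_tealights between -0.07 and 0.07 m and z of tealight in the frame of bin_tealights below 0.012 m and contact force between the fingers and dish above 2 N and angle between dish's own z axis and vertical below 0.1 rad and horizontal distance between ball_center and dish below 0.02 m and height (world z) of dish between 0.12 and 0.24 m and angle between the x axis of dish and the x axis of table_front, either way round below 0.17 rad and ((x of table_front in the frame of dish below 0 m and distance between the grasp point and dish_ear_b below 0.05 m) or (x of table_front in the frame of dish above 0 m and distance between the grasp point and dish_ear_a below 0.05 m)) and contact force between dish and lantern below 0.05 N and contact force between dish and tumbler below 0.05 N and linear speed of dish below 0.03 m/s and angular speed of dish below 0.15 rad/s); the arm keeps its last pose, push and grip.
It fails at once if the ball candle strays more than 40 mm from the dish's middle (horizontal distance between ball_center and dish above 0.04 m).
It fails at once if the dish is tilted more than 0.2 rad (angle between dish's own z axis and vertical above 0.2 rad).
It fails at once if the vase is dropped into its bin (over 0.6 m/s near the bin's floor) (horizontal distance between vase and bin_vases below 0.12 m and z of vase in the frame of bin_vases below 0.035 m and linear speed of vase above 0.6 m/s).
It fails at once if the tealight block is dropped into its bin (over 0.6 m/s near the bin's floor) (horizontal distance between tealight and bin_tealights below 0.12 m and z of tealight in the frame of bin_tealights below 0.035 m and linear speed of tealight above 0.6 m/s).
It fails at once if a bystander is moved more than 30 mm (distance of any of tumbler, tape_roll, spoon, remote, lantern, carton from where it was at the start of the episode above 0.03 m).
It also fails if it takes over 72 s, if anything falls off the work surface, if the arm or the gripper's body presses on something with over 40 N, if the wrist force passes 120 N, or if a joint passes its speed limit or range.

## Working session

There is one attempt and no reset: what is moved stays moved. The work goes in short steps, Python scripts to look and compute and a tool call to move; the robot and the scene stay as the last step left them, time stands still between calls to the robot, and variables do not carry over. Pictures are saved under pics/ and viewed, about 8 in all and at most 12, crops included, and the job is handed in when it is done.

Besides the shell and the picture viewer there is one more tool, called after ">>>" by a JSON object that holds its "api" and its "payload". carry_out: Moves the arm, as the interface text tells. Its arguments: {"type":"object","properties":{"targets":{"type":"array","items":{"type":"array","items":{"type":"number"}}}},"required":["targets"]}

```bash
ls; mkdir -p pics
cat > h.py <<'E'
import numpy as np, cv2, json
from bench import robot
def snap(n,f):
    s=robot.snapshot(n); cv2.imwrite('pics/'+f+'.png',cv2.cvtColor(s['image'],cv2.COLOR_RGB2BGR))
    np.savez('pics/'+f+'.npz',K=s['camera_matrix'],T=s['pose']); return s
def px(f,u,v,z):
    d=np.load('pics/'+f+'.npz');K,T=d['K'],d['T']
    r=np.linalg.inv(K)@[u,v,1]; r=T[:3,:3]@(r*[1,-1,-1]); o=T[:3,3]
    return o+r*(z-o[2])/r[2]
def proj(f,P):
    d=np.load('pics/'+f+'.npz');K,T=d['K'],d['T']
    c=T[:3,:3].T@(np.array(P)-T[:3,3]); q=K@(c*[1,-1,-1]); return q[:2]/q[2]
E
python3 - <<'E'
from h import *
print(robot.get_obs())
for n in('top','scene'):
    s=snap(n,n+'0'); print(n,s['camera_matrix'],s['pose'],[k for k in s])
E
```

```text
pics
{'time': 0.0, 'joint_positions': array([-1.24110207e+00,  8.79278293e-02,  1.37222629e+00, -8.63192601e-06,
        1.68359148e+00, -1.03088666e-01]), 'qvel': array([ 0.00221521, -0.0011405 , -0.00097653,  0.00135142,  0.00013598,
       -0.0012197 ]), 'joint_torque': array([ 2.52726693e-07, -3.40181315e+01, -3.02427328e+01,  7.17650517e-02,
        3.26915283e-02, -1.65496149e-04]), 'tool_pos': array([ 0.23050533, -0.49881575,  0.22313317]), 'ee_rot': array([-1.66990016,  1.56864337,  1.90447445]), 'wrist_force': array([ 0.1173172, -0.2030725, -0.8654082]), 'wrist_torque': array([-0.0561513 , -0.04097017, -0.00458021]), 'width': 0.09384620248590005}
top [[438.7665962    0.         322.06401585]
 [  0.         438.7665962  238.55614358]
 [  0.           0.           1.        ]] [[ 9.14262495e-04  9.84623976e-01 -1.74684831e-01  3.92719893e-01]
 [-9.99879743e-01  3.60440399e-03  1.50833362e-02  8.82073745e-03]
 [ 1.54810491e-02  1.74650034e-01  9.84508864e-01  9.39063549e-01]
 [ 0.00000000e+00  0.00000000e+00  0.00000000e+00  1.00000000e+00]] ['image', 'camera_matrix', 'pose']
scene [[442.8924023    0.         318.02575226]
 [  0.         442.8924023  244.54197673]
 [  0.           0.           1.        ]] [[ 0.04537294 -0.67120054  0.73988589  1.24027511]
 [ 0.99889174  0.02120554 -0.04201929 -0.04677664]
 [ 0.01251369  0.74097244  0.67141883  0.65890767]
 [ 0.          0.          0.          1.        ]] ['image', 'camera_matrix', 'pose']
```

View pics/top0.png

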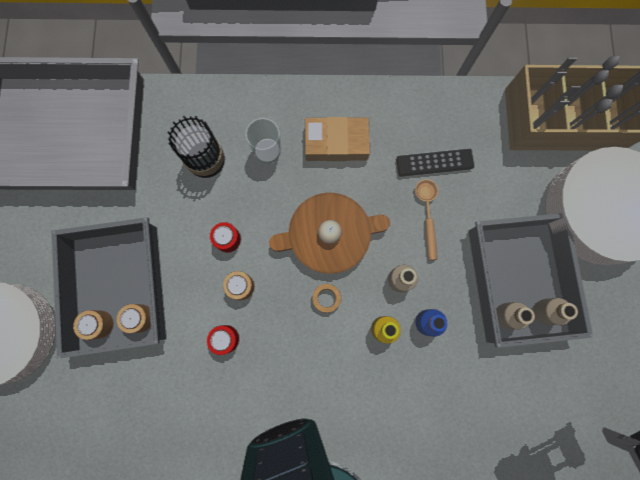

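View pics/scene0.png

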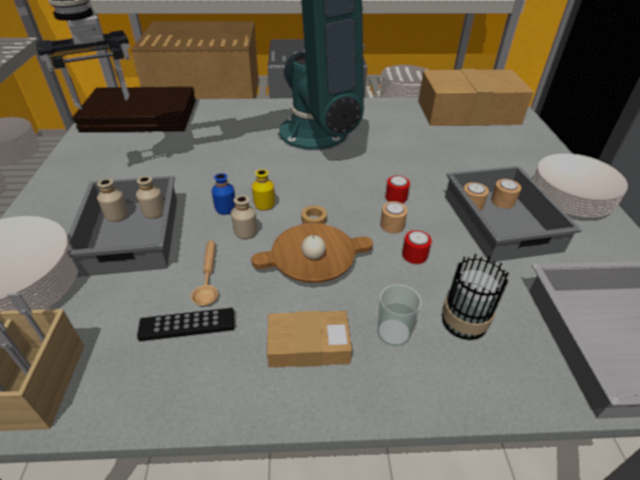

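Top view (robot at the bottom, +y to the left): the tealight bin is at (107,285) and the vase bin at (532,280). The loose tealight is at (238,286) and the cream vase at (403,280), with its lip at (408,272). The dish centre is at (330,232), with ears at about (278,242) and (380,223). The lantern, at (200,150), and the tumbler, at (264,140), are on the far left.

```bash
cat >> h.py <<'E'
from scipy.spatial.transform import Rotation as Ro
def tool():
    o=robot.get_obs(); return o['tool_pos'],Ro.from_euler('xyz',o['ee_rot']).as_matrix(),o
def jawyaw(R): return np.degrees(np.arctan2(R[1,1],R[0,1]))
def to(P,yaw):
    """shift in present tool axes (cm) and turn (deg) to put TCP at P, jaw yaw (deg, mod 180)"""
    p,R,o=tool(); d=R.T@(np.array(P)-p)*100
    # world yaw + about z is - about tool x (down)
    t=-((yaw-jawyaw(R)+90)%180-90)
    print('to',np.round(P,3),'shift cm',d.round(2),'turn',round(t,1),'jaw now',round(jawyaw(R),1))
E
python3 - <<'E'
from h import *
f='top0'
print('nadir',proj(f,[.393,.009,0]))
print('tea',px(f,238,285,.05),'vase lip',px(f,407,273,.095))
for n,c in(('V',[(476,219),(571,215),(592,336),(497,346)]),('T',[(53,230),(150,220),(161,348),(57,357)])):
    P=np.array([px(f,*q,.07)[:2] for q in c]); print(n,P.round(3).tolist(),P.mean(0),[np.linalg.norm(P[i]-P[(i+1)%4]).round(3) for i in range(4)],
      'yaw',np.degrees(np.arctan2(*((P[0]+P[1]-P[2]-P[3])[::-1]))))
print('dish rim',[px(f,*q,.035)[:2].round(3) for q in((290,233),(370,233),(330,194),(330,272))],'ears',[px(f,*q,.034)[:2].round(3) for q in((270,243),(390,222))],'ball',px(f,330,232,.025+.016))
print('lantern',px(f,207,165,0),'tumb',px(f,266,150,0),'tape',px(f,326,299,.02),'blue',px(f,434,318,.095),'yel',px(f,388,328,.095),'red',px(f,225,236,.05),px(f,222,340,.05),'spoon',px(f,431,255,.01))
p,R,o=tool();print(R.round(3),o['joint_positions'])
E
```

```text
nadir [315.07997302 316.25743444]
tea [0.45483854 0.16446027 0.05      ] vase lip [ 0.47546824 -0.16836924  0.095     ]
V [[0.589, -0.318], [0.598, -0.515], [0.355, -0.532], [0.336, -0.344]] [ 0.4695965  -0.42733548] [np.float64(0.197), np.float64(0.243), np.float64(0.189), np.float64(0.253)] yaw 4.975303943533321
T [[0.562, 0.534], [0.584, 0.342], [0.333, 0.304], [0.316, 0.5]] [0.44874015 0.41985675] [np.float64(0.193), np.float64(0.254), np.float64(0.196), np.float64(0.248)] yaw 8.26189690344571
dish rim [array([0.565, 0.062]), array([ 0.565, -0.106]), array([ 0.65 , -0.022]), array([ 0.483, -0.021])] ears [array([0.543, 0.104]), array([ 0.589, -0.149])] ball [ 0.56601077 -0.0214749   0.041     ]
lantern [0.72507182 0.25133099 0.        ] tumb [0.7612369  0.12077456 0.        ] tape [ 0.42831173 -0.01355308  0.02      ] blue [ 0.38991823 -0.21701774  0.095     ] yel [ 0.37124376 -0.12890823  0.095     ] red [0.55506998 0.19451408 0.05      ] [0.34675378 0.19219182 0.05      ] spoon [ 0.52260162 -0.23912729  0.01      ]
[[-0.001  0.419 -0.908]
 [ 0.002 -0.908 -0.419]
 [-1.    -0.002 -0.   ]] [-1.24109102e+00  8.79099552e-02  1.37206366e+00 -1.23359408e-05
  1.68357075e+00 -1.03103508e-01]
```

```bash
cat >> h.py <<'E'
def go(P,yaw):
    "turn first, then shift in the turned axes"
    p,R,o=tool(); t=-((yaw-jawyaw(R)+90)%180-90)
    R2=R@Ro.from_euler('x',t,degrees=True).as_matrix()
    q=np.degrees(o['joint_positions'])
    print('at',p.round(4),'jaw',round(jawyaw(R),1),'->',np.round(P,3),'turn',round(t,1),'then shift cm',(R2.T@(np.array(P)-p)*100).round(2),'q6',q[5].round(),'t',round(o['time'],2),'w',round(o['width'],4))
E
python3 -c "
from h import *
go([.475,-.168,.21],-85)"
```

```text
at [ 0.2305 -0.4989  0.2232] jaw -65.2 -> [ 0.475 -0.168  0.21 ] turn 19.8 then shift cm [  1.37 -30.83 -27.24] q6 -6.0 t 0.1 w 0.0935
```

>>> {"api": "carry_out", "payload": {"targets": [[0,0,0,0,6.6],[0,0,0,0,6.6],[0,0,0,0,6.6],[0,0.1,-3.1,-2.7,0],[0,0.1,-3.1,-2.7,0],[0,0.1,-3.1,-2.7,0],[0,0.1,-3.1,-2.7,0],[0,0.1,-3.1,-2.7,0],[0,0.1,-3.1,-2.7,0],[0,0.1,-3.1,-2.7,0],[0,0.1,-3.1,-2.7,0],[0,0.1,-3.1,-2.7,0],[0,0.1,-3.1,-2.7,0],[0,0,0,0,0],[0,0,0,0,0]]}}

```text
time: 1.6
tool_pos: [0.4726, -0.1663, 0.2137]
ee_rot: [-0.04, 1.569, -3.092]
wrist_force: [-0.4, 0.6, 0.0]
width: 0.094
```

```bash
python3 -c "
from h import *
go([.475,-.168,.04],-85)
snap('wrist','w1')
d=np.load('pics/w1.npz');print(d['K'],d['T']);print(proj('w1',[.475,-.168,0.095]))"
```

```text
at [ 0.4726 -0.1663  0.2137] jaw -84.9 -> [ 0.475 -0.168  0.04 ] turn 0.1 then shift cm [17.36  0.19 -0.25] q6 59.0 t 1.6 w 0.094
[[409.9207193    0.         314.31770583]
 [  0.         409.9207193  239.92210718]
 [  0.           0.           1.        ]] [[ 8.92419833e-02  9.64918249e-01  2.46918288e-01  5.43625214e-01]
 [-9.96009813e-01  8.65971299e-02  2.15728861e-02 -1.59782698e-01]
 [-5.66343558e-04 -2.47858245e-01  9.68796144e-01  3.72616042e-01]
 [ 0.00000000e+00  0.00000000e+00  0.00000000e+00  1.00000000e+00]]
[317.49517052 237.22807769]
```

View pics/w1.png

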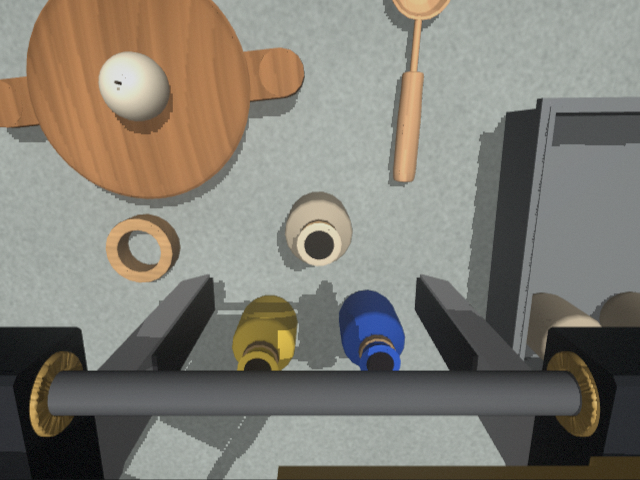

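The vase lip centre is at (319,244), close to the prediction (317,237). The fingers fit clear of the blue and yellow vases and the spoon. Dish ball at (134,86), right ear end at (304,72).

```bash
python3 -c "
from h import *
P=px('w1',319,244,.095);print(P, 'ear end',px('w1',304,72,.03),'ear sides',px('w1',280,48,.034),px('w1',283,98,.034),'bin corner',px('w1',541,97,.07),'rim r/l',px('w1',250,75,.035),'tape',px('w1',143,247,.024),'yel',px('w1',262,365,.095),'spoon end',px('w1',404,182,.01))
go([P[0],P[1],.04],-85)"
```

```text
[ 0.47022398 -0.16949622  0.095     ] ear end [ 0.59039603 -0.14730786  0.03      ] ear sides [ 0.60523654 -0.12783277  0.034     ] [ 0.56942077 -0.13264913  0.034     ] bin corner [ 0.58343536 -0.31521933  0.07      ] rim r/l [ 0.58384862 -0.10620784  0.035     ] tape [ 0.43484958 -0.0176316   0.024     ] yel [ 0.37181054 -0.13518738  0.095     ] spoon end [ 0.51073858 -0.24186116  0.01      ]
at [ 0.4722 -0.1671  0.2138] jaw -85.0 -> [ 0.47  -0.169  0.04 ] turn 0.0 then shift cm [17.38  0.22  0.2 ] q6 59.0 t 1.65 w 0.094
```

>>> {"api": "carry_out", "payload": {"targets": [[0,3,0.2,0.2,0],[0,3,0,0,0],[0,3,0,0,0],[0,3,0,0,0],[0,3,0,0,0],[0,1.5,0,0,0],[0,1.0,0,0,0],[0,0,0,0,0],[1,0,0,0,0],[1,0,0,0,0],[1,0,0,0,0],[1,0,0,0,0],[1,0,0,0,0],[1,0,0,0,0],[1,0,0,0,0]]}}

```text
time: 3.15
tool_pos: [0.4711, -0.1693, 0.0396]
ee_rot: [2.268, 1.57, -0.786]
wrist_force: [0.7, 0.6, 2.0]
width: 0.0534
```

```bash
python3 -c "
from h import *
go([.530,-.422,.21],-85)"
```

```text
at [ 0.4711 -0.1693  0.0396] jaw -85.0 -> [ 0.53  -0.422  0.21 ] turn 0.0 then shift cm [-17.02  25.7   -3.68] q6 59.0 t 3.15 w 0.0534
```

>>> {"api": "carry_out", "payload": {"targets": [[1,-1,0,0,0],[1,-3,0,0,0],[1,-3,0,0,0],[1,-3,0,0,0],[1,-3,0,0,0],[1,-3,0,0,0],[1,-1,2,-0.4,0],[1,0,3.4,-0.5,0],[1,0,3.4,-0.5,0],[1,0,3.4,-0.5,0],[1,0,3.4,-0.5,0],[1,0,3.4,-0.5,0],[1,0,3.4,-0.5,0],[1,0,3.3,-0.4,0],[1,0,0,0,0],[1,0,0,0,0]]}}

```text
time: 4.75
tool_pos: [0.5306, -0.4219, 0.208]
ee_rot: [-1.021, 1.568, 2.207]
wrist_force: [0.4, -0.2, -2.5]
width: 0.0535
```

```bash
python3 -c "
from h import *
go([.530,-.422,.046],-85)
snap('top','t2');snap('wrist','w2')
a=cv2.imread('pics/t2.png')[170:400,330:640];b=cv2.imread('pics/w2.png')
a=cv2.resize(a,None,fx=1.29,fy=1.29);b=cv2.resize(b,(400,300));o=np.zeros((300,800,3),np.uint8);o[:a.shape[0],:a.shape[1]]=a[:300,:400];o[:300,400:]=b;cv2.imwrite('pics/c2.png',o)"
```

```text
at [ 0.5306 -0.4219  0.208 ] jaw -85.1 -> [ 0.53  -0.422  0.046] turn -0.1 then shift cm [16.2   0.05  0.04] q6 42.0 t 4.75 w 0.0535
```

View pics/c2.png

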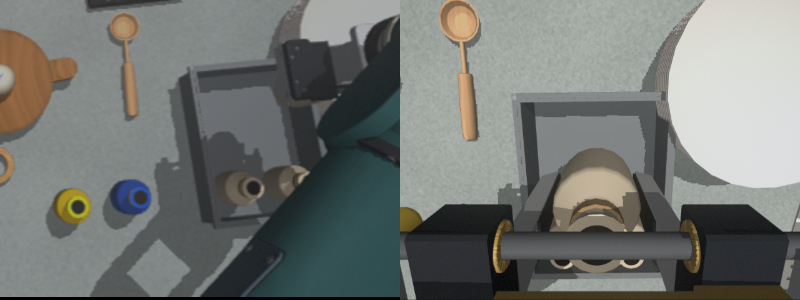

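```bash
python3 -c "
from h import *
for z in(.05,.08,.1,.12,.15): print(z,px('top0',562,205,z)[:2],px('scene0',75,257,z)[:2],'far',px('top0',612,264,z)[:2], 'wrist edge',px('w2',432,150,z)[:2],px('w2',500,270,z)[:2])"
```

```text
0.05 [ 0.62405076 -0.50981528] [ 0.59062859 -0.48808261] far [ 0.49946378 -0.60171585] wrist edge [ 0.59879436 -0.5040499 ] [ 0.50908578 -0.57423593]
0.08 [ 0.61624488 -0.49231475] [ 0.62263574 -0.4663401 ] far [ 0.49586188 -0.58111429] wrist edge [ 0.59908035 -0.49565192] [ 0.51784308 -0.55921018]
0.1 [ 0.61104095 -0.48064773] [ 0.64397383 -0.4518451 ] far [ 0.49346061 -0.56737992] wrist edge [ 0.59927101 -0.49005327] [ 0.52368128 -0.54919301]
0.12 [ 0.60583703 -0.46898072] [ 0.66531193 -0.43735009] far [ 0.49105935 -0.55364554] wrist edge [ 0.59946166 -0.48445462] [ 0.52951948 -0.53917585]
0.15 [ 0.59803115 -0.45148019] [ 0.69731907 -0.41560759] far [ 0.48745745 -0.53304398] wrist edge [ 0.59974765 -0.47605664] [ 0.53827678 -0.5241501 ]
```

The vase hangs upright over the free half of its bin, and the bowl stack on the right is lower than the gripper body. I'll lower it now.

>>> {"api": "carry_out", "payload": {"targets": [[1,2,0,0,0],[1,3,0,0,0],[1,3,0,0,0],[1,3,0,0,0],[1,2,0,0,0],[1,1,0,0,0],[1,1,0,0,0],[1,0.6,0,0,0],[1,0.3,0,0,0],[1,0.3,0,0,0],[1,0.1,0,0,0],[1,0,0,0,0],[1,0,0,0,0]]}}

```text
time: 6.15
tool_pos: [0.5313, -0.4221, 0.0468]
ee_rot: [2.278, 1.57, -0.777]
wrist_force: [0.3, 0.3, -1.8]
width: 0.0535
```

>>> {"api": "carry_out", "payload": {"targets": [[1,0.1,0,0,0],[1,0.1,0,0,0],[1,0.1,0,0,0],[1,0.05,0,0,0],[1,0,0,0,0]]}}

```text
time: 6.65
tool_pos: [0.5311, -0.4219, 0.0437]
ee_rot: [2.132, 1.57, -0.922]
wrist_force: [-1.6, 0.8, 2.7]
width: 0.0537
```

>>> {"api": "carry_out", "payload": {"targets": [[0,0,0,0,0],[0,0,0,0,0],[0,0,0,0,0],[0,0,0,0,0],[0,-2,0,0,0],[0,-3,0,0,0],[0,-3,0,0,0],[0,-3,0,0,0],[0,-3,0,0,0],[0,-3,0,0,0],[0,0,0,0,0]]}}

```text
time: 7.75
tool_pos: [0.5328, -0.4234, 0.2193]
ee_rot: [2.299, 1.56, -0.756]
wrist_force: [1.0, 0.3, 1.3]
width: 0.0941
```

```bash
python3 -c "
from h import *
go([.455,.164,.2],-82)
s=snap('wrist','w3')"
```

```text
at [ 0.5328 -0.4234  0.2193] jaw -85.0 -> [0.455 0.164 0.2  ] turn -3.0 then shift cm [  1.41 -59.27  -0.46] q6 42.0 t 7.75 w 0.0941
```

>>> {"api": "carry_out", "payload": {"targets": [[0,0,0,0,-3],[0,0.1,-4,0,0],[0,0.1,-4,0,0],[0,0.1,-4,0,0],[0,0.1,-4,0,0],[0,0.1,-4,0,0],[0,0.1,-4,0,0],[0,0.1,-4,0,0],[0,0.1,-4,0,0],[0,0.1,-4,0,0],[0,0.1,-4,0,0],[0,0.1,-4,0,0],[0,0.1,-4,0,0],[0,0.1,-4,0,0],[0,0.1,-4,0,0],[0,0,-3,-0.5,0],[0,0,0,0,0],[0,0,0,0,0]]}}

```text
time: 9.6
tool_pos: [0.453, 0.1631, 0.1967]
ee_rot: [0.311, 1.567, -2.69]
wrist_force: [0.1, -0.5, -0.2]
width: 0.094
```

```bash
python3 -c "
from h import *
go([.455,.164,.03],-82)
snap('top','t4');snap('wrist','w4');print(proj('w4',[.455,.164,.05]))
a=cv2.imread('pics/t4.png')[200:370,440:640];b=cv2.imread('pics/w4.png')
a=cv2.resize(a,(300,255));b=cv2.resize(b,(500,375));o=np.zeros((375,800,3),np.uint8);o[:255,:300]=a;o[:,300:]=b;cv2.imwrite('pics/c4.png',o)"
```

```text
at [0.453  0.1631 0.1967] jaw -81.9 -> [0.455 0.164 0.03 ] turn 0.1 then shift cm [16.67 -0.08 -0.27] q6 95.0 t 9.6 w 0.094
[312.8220275  228.46725746]
```

View pics/c4.png

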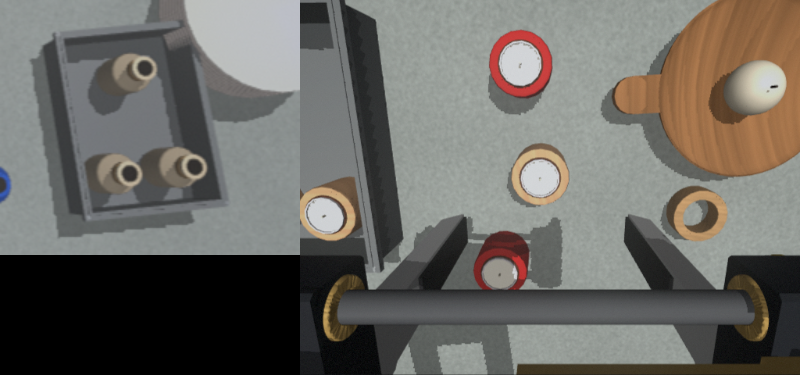

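The vase stands in its bin, and the tealight top is at (307,229) in full wrist pixels against a predicted (313,228).

```bash
python3 -c "
from h import *
P=px('w4',307.5,229,.05);print(P)
q=lambda u,v,z:px('w4',(u-300)*1.28,v*1.28,z).round(4)
print('ear end',q(614,95,.03),'sides',q(640,76,.034),q(643,113,.034),'rim',q(660,93,.035))
go([P[0],P[1],.03],-82)"
```

```text
[0.45401971 0.16797687 0.05      ]
ear end [0.5429 0.1076 0.03  ] sides [0.5632 0.0871 0.034 ] [0.53  0.077 0.034] rim [0.5506 0.0651 0.035 ]
at [0.4536 0.1621 0.1975] jaw -82.1 -> [0.454 0.168 0.03 ] turn -0.1 then shift cm [16.75 -0.59 -0.16] q6 95.0 t 9.7 w 0.0941
```

>>> {"api": "carry_out", "payload": {"targets": [[0,3,-0.6,-0.1,0],[0,3,0,0,0],[0,3,0,0,0],[0,3,0,0,0],[0,2.5,0,0,0],[0,1.2,0,0,0],[0,1,0,0,0],[0,0,0,0,0],[1,0,0,0,0],[1,0,0,0,0],[1,0,0,0,0],[1,0,0,0,0],[1,0,0,0,0],[1,0,0,0,0],[1,0,0,0,0]]}}

```text
time: 11.2
tool_pos: [0.4544, 0.1691, 0.0322]
ee_rot: [2.582, 1.57, -0.42]
wrist_force: [-0.3, -1.0, 1.8]
width: 0.0577
```

```bash
python3 -c "
from h import *
go([.508,.429,.20],-82)"
```

```text
at [0.4544 0.1691 0.0322] jaw -82.0 -> [0.508 0.429 0.2  ] turn 0.0 then shift cm [-16.78 -24.98  -8.94] q6 96.0 t 11.2 w 0.0577
```

>>> {"api": "carry_out", "payload": {"targets": [[1,-1,0,0,0],[1,-3,0,0,0],[1,-3,0,0,0],[1,-3,0,0,0],[1,-3,0,0,0],[1,-3,0,0,0],[1,-1,0,0,0],[1,0,-2.5,-0.9,0],[1,0,-3.2,-1.1,0],[1,0,-3.2,-1.1,0],[1,0,-3.2,-1.2,0],[1,0,-3.2,-1.2,0],[1,0,-3.2,-1.2,0],[1,0,-3.2,-1.1,0],[1,0,-3.2,-1.1,0],[1,0,0,0,0],[1,0,0,0,0]]}}

```text
time: 12.9
tool_pos: [0.5069, 0.4281, 0.1996]
ee_rot: [0.604, 1.567, -2.397]
wrist_force: [-0.8, 0.7, -1.8]
width: 0.0579
```

```bash
python3 -c "
from h import *
go([.508,.429,.0365],-82)
snap('wrist','w5')
cv2.imwrite('pics/c5.png',cv2.resize(cv2.imread('pics/w5.png'),(480,360)))"
```

```text
at [0.5069 0.4281 0.1996] jaw -81.9 -> [0.508 0.429 0.036] turn 0.1 then shift cm [16.31 -0.11 -0.18] q6 117.0 t 12.9 w 0.0579
```

View pics/c5.png

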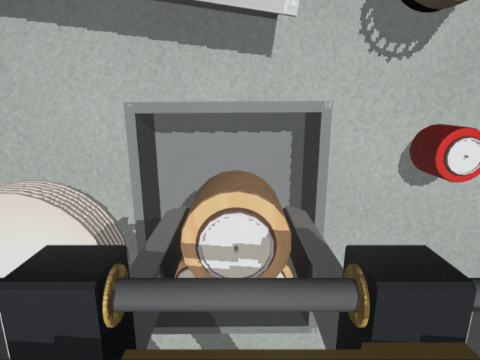

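The block hangs centred over the free half of its bin, with the walls at columns 130–330. I'll lower it.

>>> {"api": "carry_out", "payload": {"targets": [[1,2,0,0,0],[1,3,0,0,0],[1,3,0,0,0],[1,3,0,0,0],[1,2,0,0,0],[1,1,0,0,0],[1,1,0,0,0],[1,0.6,0,0,0],[1,0.3,0,0,0],[1,0.2,0,0,0],[1,0.1,0,0,0],[1,0,0,0,0],[1,0,0,0,0]]}}

```text
time: 14.25
tool_pos: [0.5078, 0.4284, 0.0402]
ee_rot: [-2.747, 1.57, 0.535]
wrist_force: [0.0, -0.0, -0.4]
width: 0.0579
```

>>> {"api": "carry_out", "payload": {"targets": [[1,0.1,0,0,0],[1,0.1,0,0,0],[1,0.1,0,0,0],[1,0.1,0,0,0],[1,0,0,0,0],[1,0,0,0,0]]}}

```text
time: 14.85
tool_pos: [0.5076, 0.4281, 0.0363]
ee_rot: [2.693, 1.571, -0.309]
wrist_force: [-2.1, -1.3, 2.5]
width: 0.0578
```

>>> {"api": "carry_out", "payload": {"targets": [[0,0,0,0,0],[0,0,0,0,0],[0,0,0,0,0],[0,0,0,0,0],[0,-2,0,0,0],[0,-3,0,0,0],[0,-3,0,0,0],[0,-3,0,0,0],[0,-3,0,0,0],[0,-3,0,0,0],[0,0,0,0,0]]}}

```text
time: 15.95
tool_pos: [0.5096, 0.4295, 0.2122]
ee_rot: [-2.678, 1.56, 0.604]
wrist_force: [0.6, 0.1, 0.3]
width: 0.0942
```

```bash
python3 -c "
from h import *
go([.549,.0734,.19],10.5)"
```

```text
at [0.5096 0.4295 0.2122] jaw -82.0 -> [0.549 0.073 0.19 ] turn 87.5 then shift cm [  2.03   2.63 -35.75] q6 117.0 t 15.95 w 0.0942
```

>>> {"api": "carry_out", "payload": {"targets": [[0,0,0,0,-8.5],[0,0,0,0,-8.5],[0,0,0,0,-8.5],[0,0,0,0,-8.5],[0,0,0,0,-8.5],[0,0,0,0,-8.5],[0,0,0,0,-8.5],[0,0,0,0,-8.5],[0,0,0,0,-8.5],[0,0,0,0,-8.5],[0,0,0,0,-7.5],[0,0,0,0,0]]}}

```text
time: 17.15
tool_pos: [0.5072, 0.4278, 0.2039]
ee_rot: [-1.093, 1.568, -2.481]
wrist_force: [0.8, 0.4, -0.2]
width: 0.0938
```

>>> {"api": "carry_out", "payload": {"targets": [[0,0.2,-0.3,3.0,0],[0,0.2,-0.3,4.0,0],[0,0.2,-0.3,4.0,0],[0,0.2,-0.3,4.0,0],[0,0.2,-0.3,4.0,0],[0,0.2,-0.3,4.0,0],[0,0.2,-0.3,4.0,0],[0,0.2,-0.2,4.0,0],[0,0.2,-0.2,3.0,0],[0,0.2,-0.1,1.8,0],[0,0,0,0,0],[0,0,0,0,0]]}}

```text
time: 18.35
tool_pos: [0.547, 0.0717, 0.1851]
ee_rot: [-2.322, 1.57, 2.571]
wrist_force: [0.0, 0.9, -0.3]
width: 0.0943
```

```bash
python3 -c "
from h import *
go([.549,.0734,.1],10.5)
snap('wrist','w6');snap('top','t6');
a=cv2.imread('pics/t6.png')[160:380,40:330];b=cv2.imread('pics/w6.png')
a=cv2.resize(a,(300,228));b=cv2.resize(b,(500,375));o=np.zeros((375,800,3),np.uint8);o[:228,:300]=a;o[:,300:]=b;cv2.imwrite('pics/c6.png',o)"
```

```text
at [0.547  0.0717 0.1851] jaw 10.4 -> [0.549 0.073 0.1  ] turn -0.1 then shift cm [ 8.51  0.24 -0.13] q6 -9.0 t 18.35 w 0.0943
```

View pics/c6.png

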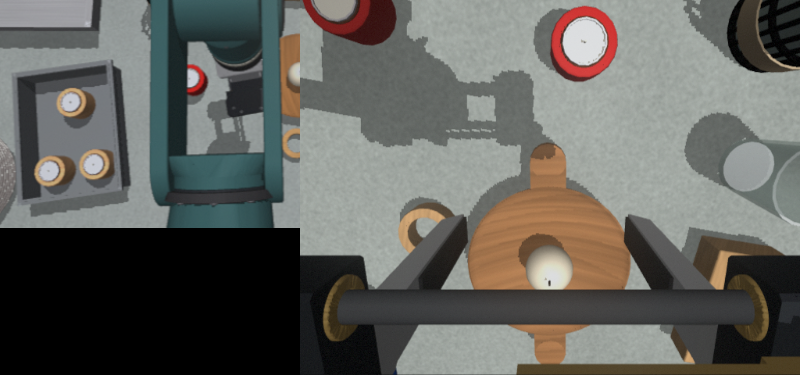

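The tealight block stands in its bin. In the crop the left ear end is at (547,143), its sides are at columns 530 and 566, and the rim spans columns 468–631.

```bash
python3 -c "
from h import *
q=lambda u,v,z:px('w6',(u-300)*1.28,v*1.28,z).round(4)
A,B=q(547.5,143,.03),q(550.5,363,.03)
C=(A+B)/2; d=(A-B)/np.linalg.norm(A-B)
print('ends',A,B,np.linalg.norm(A-B),'c',C,'ang',np.degrees(np.arctan2(d[1],d[0])),'rim l/r',q(468,255,.035),q(631,255,.035),'sides',q(530.5,172,.034),q(565.5,172,.034))
A=np.array([.543,.106,0]);B=np.array([.590,-.1475,0]);print(np.linalg.norm(A-B))
"
```

```text
ends [0.5419 0.1081 0.03  ] [ 0.5921 -0.1445  0.03  ] 0.2575398998213675 c [ 0.567  -0.0182  0.03  ] ang 101.2401234564614 rim l/r [ 0.4808 -0.022   0.035 ] [0.6494 0.009  0.035 ] sides [0.5305 0.0774 0.034 ] [0.5645 0.0836 0.034 ]
0.2578201892792727
```

```bash
python3 -c "
from h import *
go([.5483,.0742,.024],11)"
```

```text
at [0.5471 0.0725 0.1856] jaw 10.5 -> [0.548 0.074 0.024] turn -0.5 then shift cm [16.16  0.16 -0.14] q6 -9.0 t 18.45 w 0.0943
```

>>> {"api": "carry_out", "payload": {"targets": [[0,2,0.1,-0.1,-0.5],[0,3,0,0,0],[0,3,0,0,0],[0,3,0,0,0],[0,2,0,0,0],[0,1.2,0,0,0],[0,0.8,0,0,0],[0,0.5,0,0,0],[0,0.3,0,0,0],[0,0,0,0,0],[0,0,0,0,0]]}}

```text
time: 19.55
tool_pos: [0.5487, 0.0726, 0.0287]
ee_rot: [1.361, 1.569, -0.018]
wrist_force: [0.7, 0.3, -0.9]
width: 0.0939
```

```bash
python3 -c "
from h import *
go([.5483,.0742,.024],11)"
```

```text
at [0.5487 0.0726 0.0287] jaw 11.0 -> [0.548 0.074 0.024] turn -0.0 then shift cm [ 0.47 -0.01 -0.17] q6 -9.0 t 19.55 w 0.0939
```

>>> {"api": "carry_out", "payload": {"targets": [[0,0.3,0,-0.1,0],[0,0.2,0,0,0],[0,0,0,0,0],[0.2,0,0,0,0],[0.4,0,0,0,0],[0.5,0,0,0,0],[0.55,0,0,0,0],[0.6,0,0,0,0],[0.65,0,0,0,0],[1,0,0,0,0],[1,0,0,0,0],[1,0,0,0,0],[1,0,0,0,0],[1,0,0,0,0]]}}

```text
time: 20.95
tool_pos: [0.548, 0.0736, 0.0228]
ee_rot: [1.341, 1.57, -0.038]
wrist_force: [0.8, 0.6, -0.3]
width: 0.0358
```

>>> {"api": "carry_out", "payload": {"targets": [[1,-0.1,0,0,0],[1,-0.2,0,0,0],[1,-0.2,0,0,0],[1,-0.2,0,0,0],[1,-0.2,0,0,0],[1,-0.1,0,0,0],[1,0,0,0,0],[1,0,0,0,0]]}}

```text
time: 21.75
tool_pos: [0.5478, 0.0736, 0.0328]
ee_rot: [-2.892, 1.571, 2.012]
wrist_force: [-0.1, -0.0, -2.3]
width: 0.0361
```

```bash
python3 -c "
from h import *
go([.5483,.0742,.024],11)
o=robot.get_obs();print(o['wrist_force'],o['wrist_torque'])
snap('scene','s7');snap('wrist','w7')
a=cv2.imread('pics/s7.png')[190:310,230:400];b=cv2.imread('pics/w7.png')
a=cv2.resize(a,(400,282));b=cv2.resize(b,(400,300));o=np.zeros((300,800,3),np.uint8);o[:282,:400]=a;o[:,400:]=b;cv2.imwrite('pics/c7.png',o)"
```

```text
at [0.5478 0.0736 0.0328] jaw 11.0 -> [0.548 0.074 0.024] turn 0.0 then shift cm [ 0.88  0.06 -0.05] q6 -9.0 t 21.75 w 0.0361
[-0.09273609 -0.00705671 -2.31741027] [ 0.22920184 -0.05331039 -0.03458467]
```

View pics/c7.png

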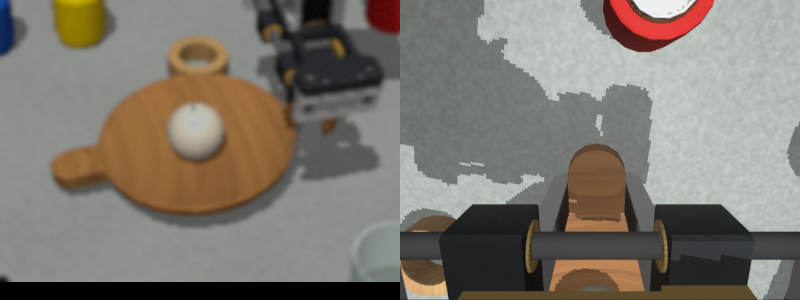

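```bash
python3 -c "
from h import *
for z in (.027,.032,.037,.042): print(z,proj('s7',[.5909,-.1478,z]), 'start pic',proj('scene0',[.5912,-.146,z]))
for z in (.041,.046,.051): print('ball',z,proj('s7',[.5478+.0955*.191,.0736-.0955*.9816,z]))
"
```

```text
0.027 [250.01361785 261.51390928] start pic [250.89372206 261.59694307]
0.032 [249.79000403 259.74842596] start pic [250.67336566 259.83148249]
0.037 [249.56471039 257.96968008] start pic [250.45135364 258.05275737]
0.042 [249.33771794 256.17752165] start pic [250.22766727 256.26061764]
ball 0.041 [312.35193776 246.83723049]
ball 0.046 [312.36144256 245.04550095]
ball 0.051 [312.37101763 243.2405245 ]
```

>>> {"api": "carry_out", "payload": {"targets": [[1,-0.1,0,0,0],[1,-0.2,0,0,0],[1,-0.2,0,0,0],[1,-0.2,0,0,0],[1,-0.2,0,0,0],[1,-0.1,0,0,0],[1,0,0,0,0],[1,0,0,0,0]]}}

```text
time: 22.65
tool_pos: [0.5478, 0.0735, 0.0427]
ee_rot: [-0.685, 1.571, -2.064]
wrist_force: [-0.2, -0.2, -3.4]
width: 0.0359
```

```bash
cat >> h.py <<'E'
def track(a,b,u,v,w=12,h=9,s=12):
    A,B=[cv2.resize(cv2.imread(f'pics/{x}.png',0)[v-h-s:v+h+s+1,u-w-s:u+w+s+1],None,fx=4,fy=4,interpolation=cv2.INTER_CUBIC) for x in(a,b)]
    t=A[4*s:-4*s,4*s:-4*s]; m=cv2.minMaxLoc(cv2.matchTemplate(B,t,cv2.TM_CCOEFF_NORMED)); return (np.array(m[3])/4-s).round(2),round(m[1],2)
E
python3 -c "
from h import *
o=robot.get_obs();print(o['tool_pos'],o['wrist_force'],o['wrist_torque'],o['width'])
snap('scene','s8')
for a in('scene0','s7'):
  for b in('s7','s8'):
    if a!=b: print(a,b,'ear',track(a,b,258,260),'rim near',track(a,b,313,280),'ball',track(a,b,313,247))
"
```

```text
[0.54781442 0.07353876 0.0427321 ] [-0.19526032 -0.23864456 -3.42481407] [ 0.28024068 -0.03531191 -0.05094031] 0.03591497300252265
scene0 s7 ear (array([0.5 , 1.25]), 0.99) rim near (array([-1.75, -0.75]), 0.98) ball (array([-0.5, -1.5]), 1.0)
scene0 s8 ear (array([ 0.  , -2.25]), 0.99) rim near (array([-2.75, -3.  ]), 0.8) ball (array([-0.5, -5. ]), 1.0)
s7 s8 ear (array([-0.5, -3.5]), 1.0) rim near (array([-1.25, -2.5 ]), 0.86) ball (array([ 0. , -3.5]), 1.0)
```

```bash
python3 -c "
from h import *
from scipy.optimize import least_squares
snap('top','t8');snap('scene','s9')
P0=np.array([.591,-.146,.03]);B0=np.array([.5665,-.0205,.041])
for n,P,uv,ut in(('ear',P0,(258,260),(382,223)),('ball',B0,(313,247),(330,232))):
  a,b=track('scene0','s9',*uv),track('top0','t8',*ut)
  f=lambda d:np.r_[proj('scene0',P+d)-proj('scene0',P)-a[0],proj('top0',P+d)-proj('top0',P)-b[0]]
  r=least_squares(f,np.zeros(3)+1e-3);print(n,a,b,'disp mm',(r.x*1e3).round(1),'res',r.fun.round(2))
cv2.imwrite('pics/c8.png',cv2.resize(cv2.imread('pics/t8.png')[150:330,200:440],(720,540)))
"
```

```text
ear (array([ 0.  , -2.25]), 0.99) (array([0.25, 0.  ]), 0.99) disp mm [-1.1  0.4  5.2] res [-0.01 -0.   -0.01  0.  ]
ball (array([-0.5, -5. ]), 1.0) (array([ 0.75, -0.75]), 0.99) disp mm [-0.9 -1.1 13. ] res [-0.02 -0.   -0.02 -0.  ]
```

View pics/c8.png

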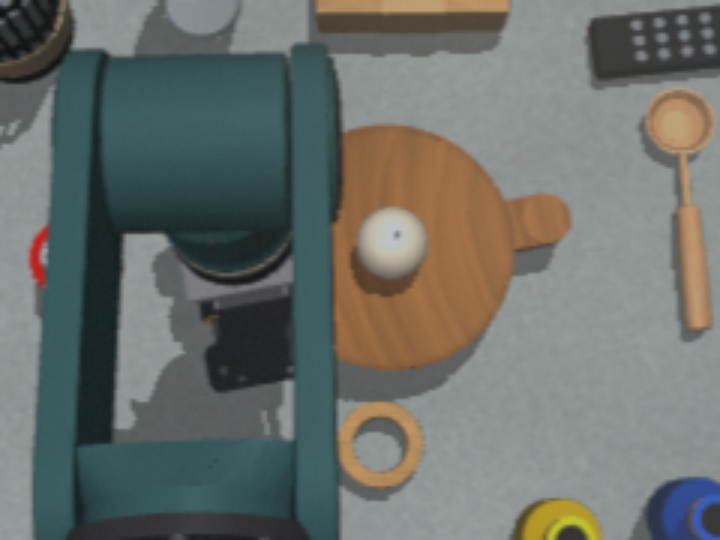

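The lift test shows no further slip, but the dish sags about 0.07 rad, which is close to the 0.1 limit. I'll set it down and regrip with the fingers snug against the rim, so the rim takes up the sag.

>>> {"api": "carry_out", "payload": {"targets": [[1,0.1,0,0,0],[1,0.2,0,0,0],[1,0.3,0,0,0],[1,0.3,0,0,0],[1,0.3,0,0,0],[1,0.3,0,0,0],[1,0.2,0,0,0],[1,0.2,0,0,0],[1,0.1,0,0,0],[1,0,0,0,0],[0.54,0,0,0,0],[0.54,0,0,0,0],[0.54,0,0,0,0]]}}

```text
time: 24.1
tool_pos: [0.5479, 0.0729, 0.0226]
ee_rot: [-0.307, 1.57, -1.687]
wrist_force: [0.5, -0.6, 0.0]
width: 0.0434
```

>>> {"api": "carry_out", "payload": {"targets": [[0.54,0.1,0,0,0],[0.54,0,0,0.1,0],[0.54,0,0,0.1,0],[0.54,0,0,0.1,0],[0.54,0,0,0.1,0],[0.54,0,0,0,0],[0.54,0,0,0,0]]}}

```text
time: 24.8
tool_pos: [0.5486, 0.0696, 0.0218]
ee_rot: [-0.151, 1.571, -1.53]
wrist_force: [-0.9, 0.4, 0.1]
width: 0.0429
```

```bash
python3 -c "
from h import *
from scipy.optimize import least_squares
o=robot.get_obs();print(o['tool_pos'],o['wrist_force'],o['width'],o['time'])
snap('top','t10');snap('scene','s10')
P0=np.array([.591,-.146,.03]);B0=np.array([.5665,-.0205,.041])
for n,P,uv,ut in(('ear',P0,(258,260),(382,223)),('ball',B0,(313,247),(330,232))):
  a,b=track('scene0','s10',*uv),track('top0','t10',*ut)
  f=lambda d:np.r_[proj('scene0',P+d)-proj('scene0',P)-a[0],proj('top0',P+d)-proj('top0',P)-b[0]]
  r=least_squares(f,np.zeros(3)+1e-3);print(n,a,b,'disp mm',(r.x*1e3).round(1))
"
```

```text
[0.54860858 0.06959024 0.02176629] [-0.85190002  0.40709256  0.07754117] 0.042925215495192064 24.8
ear (array([ 0. , -0.5]), 1.0) (array([0. , 0.5]), 0.99) disp mm [-1.1  0.   0.3]
ball (array([ 0.  , -0.25]), 1.0) (array([0. , 0.5]), 1.0) disp mm [-1.   0.  -0.2]
```

>>> {"api": "carry_out", "payload": {"targets": [[0.54,0,0,0.1,0],[0.54,0,0,0.1,0],[0.54,0,0,0.1,0],[0.54,0,0,0,0]]}}

```text
time: 25.3
tool_pos: [0.5492, 0.0669, 0.0218]
ee_rot: [2.821, 1.57, 1.443]
wrist_force: [-0.1, 1.9, 0.4]
width: 0.0432
```

```bash
cat >> h.py <<'E'
from scipy.optimize import least_squares
def disp(t,s):
  P0=np.array([.591,-.146,.03]);B0=np.array([.5665,-.0205,.041])
  for n,P,uv,ut in(('ear',P0,(258,260),(382,223)),('ball',B0,(313,247),(330,232))):
    a,b=track('scene0',s,*uv,s=26),track('top0',t,*ut)
    f=lambda d:np.r_[proj('scene0',P+d)-proj('scene0',P)-a[0],proj('top0',P+d)-proj('top0',P)-b[0]]
    r=least_squares(f,np.zeros(3)+1e-3);print(n,a,b,'disp mm',(r.x*1e3).round(1))
E
python3 -c "
from h import *
o=robot.get_obs();print(o['tool_pos'],o['wrist_force'],o['width'],o['time'])
snap('top','t11');snap('scene','s11');disp('t11','s11')
"
```

```text
[0.54921717 0.0669229  0.02176427] [-0.10801904  1.91017111  0.38324657] 0.04321392297835585 25.3
ear (array([-0.5, -0.5]), 1.0) (array([0.75, 0.75]), 0.99) disp mm [-1.6 -1.3 -0.1]
ball (array([-0.75, -0.25]), 1.0) (array([0.75, 0.5 ]), 1.0) disp mm [-1.  -1.5 -0.2]
```

Contact with the rim: the dish moved 1.4 mm and the wrist force is about 1.9 N. I'll grip here and test lift 2 cm.

>>> {"api": "carry_out", "payload": {"targets": [[0.6,0,0,0,0],[0.65,0,0,0,0],[1,0,0,0,0],[1,0,0,0,0],[1,0,0,0,0],[1,0,0,0,0],[1,0,0,0,0],[1,-0.1,0,0,0],[1,-0.2,0,0,0],[1,-0.2,0,0,0],[1,-0.3,0,0,0],[1,-0.3,0,0,0],[1,-0.3,0,0,0],[1,-0.3,0,0,0],[1,-0.2,0,0,0],[1,-0.1,0,0,0],[1,0,0,0,0],[1,0,0,0,0]]}}

```text
time: 27.2
tool_pos: [0.5491, 0.0667, 0.0417]
ee_rot: [-1.288, 1.571, -2.667]
wrist_force: [-0.2, 1.6, -2.4]
width: 0.0357
```

```bash
python3 -c "
from h import *
o=robot.get_obs();print(o['tool_pos'],o['wrist_force'],o['wrist_torque'],o['width'],o['time'])
snap('top','t12');snap('scene','s12');disp('t12','s12')
"
```

```text
[0.54910081 0.06668009 0.04167329] [-0.16428276  1.60059021 -2.42429878] [ 0.27028083 -0.0395661   0.01692086] 0.035721182748704096 27.2
ear (array([-2. , -6.5]), 0.99) (array([ 2.25, -1.5 ]), 0.97) disp mm [-0.6 -2.1 17.6]
ball (array([-1.25, -7.  ]), 1.0) (array([ 1.75, -1.25]), 1.0) disp mm [-1.  -2.8 18.6]
```

The tilt is now about 0.01 rad, so I'll lift straight up.

>>> {"api": "carry_out", "payload": {"targets": [[1,-0.2,0,0,0],[1,-0.4,0,0,0],[1,-0.6,0,0,0],[1,-0.8,0,0,0],[1,-1,0,0,0],[1,-1,0,0,0],[1,-1,0,0,0],[1,-1,0,0,0],[1,-1,0,0,0],[1,-1,0,0,0],[1,-1,0,0,0],[1,-1,0,0,0],[1,-1,0,0,0],[1,-1,0,0,0],[1,-1,0,0,0],[1,-0.8,0,0,0],[1,-0.6,0,0,0],[1,-0.4,0,0,0],[1,-0.2,0,0,0],[1,0,0,0,0]]}}

```text
time: 29.3
tool_pos: [0.5492, 0.0667, 0.1918]
ee_rot: [0.196, 1.571, -1.183]
wrist_force: [-0.0, 0.1, -2.9]
width: 0.036
```

```bash
python3 -c "
from h import *
o=robot.get_obs();print(o['tool_pos'],o['wrist_force'],o['wrist_torque'],o['width'],o['time'])
snap('scene','s13');snap('top','t13')
P=o['tool_pos'];d=np.array([.191,-.9816,0]);
print('level expected: ear end',proj('s13',P+.222*d+[0,0,.005]),'ball',proj('s13',P+.092*d+[0,0,.019]), 'px per cm up',proj('s13',P+.222*d+[0,0,.015])-proj('s13',P+.222*d+[0,0,.005]))
go(P,90)
a=cv2.imread('pics/s13.png')[130:330,180:480];b=cv2.imread('pics/t13.png')[120:320,220:460]
cv2.imwrite('pics/c13.png',np.hstack([cv2.resize(a,(450,300)),cv2.resize(b,(350,292),).__class__(0) if 0 else cv2.resize(b,(350,300))]))
"
```

```text
[0.54920114 0.06667174 0.19181089] [-0.02675714  0.09205047 -2.87171491] [ 0.2838359  -0.06069478  0.06002426] 0.03601940691842181 29.3
level expected: ear end [239.36515842 193.38159902] ball [310.80208393 177.83352049] px per cm up [-0.60675127 -4.65307597]
at [0.549  0.0667 0.1913] jaw 11.0 -> [0.549 0.067 0.192] turn -79.0 then shift cm [-0.05 -0.    0.02] q6 -10.0 t 29.4 w 0.0357
```

View pics/c13.png

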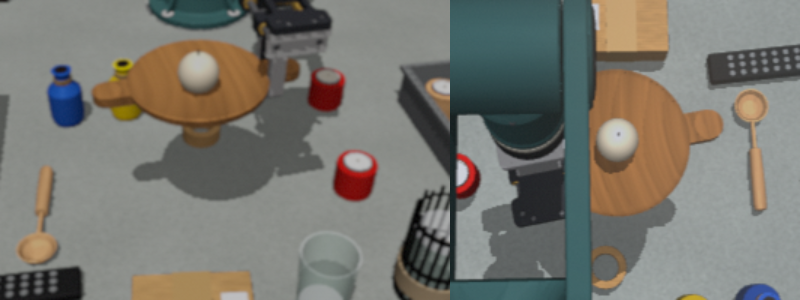

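The ear end is at (242,194) against (239,193) expected for a level dish, and the ball is in the middle. Next is the slow quarter turn of −79°.

>>> {"api": "carry_out", "payload": {"targets": [[1,0,0,0,-0.5],[1,0,0,0,-1],[1,0,0,0,-1.5],[1,0,0,0,-2],[1,0,0,0,-2],[1,0,0,0,-2],[1,0,0,0,-2],[1,0,0,0,-2],[1,0,0,0,-2],[1,0,0,0,-2],[1,0,0,0,-2],[1,0,0,0,-2],[1,0,0,0,-2],[1,0,0,0,-2],[1,0,0,0,-2],[1,0,0,0,-2],[1,0,0,0,-2],[1,0,0,0,-2],[1,0,0,0,-2],[1,0,0,0,-2]]}}

```text
time: 31.4
tool_pos: [0.549, 0.0666, 0.1916]
ee_rot: [-2.0, 1.57, -2.731]
wrist_force: [0.5, -0.4, -3.6]
width: 0.0357
```

>>> {"api": "carry_out", "payload": {"targets": [[1,0,0,0,-2],[1,0,0,0,-2],[1,0,0,0,-2],[1,0,0,0,-2],[1,0,0,0,-2],[1,0,0,0,-2],[1,0,0,0,-2],[1,0,0,0,-2],[1,0,0,0,-2],[1,0,0,0,-2],[1,0,0,0,-2],[1,0,0,0,-2],[1,0,0,0,-2],[1,0,0,0,-2],[1,0,0,0,-2],[1,0,0,0,-2],[1,0,0,0,-2],[1,0,0,0,-2],[1,0,0,0,-1.5],[1,0,0,0,-1]]}}

```text
time: 33.4
tool_pos: [0.549, 0.0666, 0.1916]
ee_rot: [-2.424, 1.57, -2.484]
wrist_force: [1.0, -0.5, -2.5]
width: 0.0358
```

>>> {"api": "carry_out", "payload": {"targets": [[1,0,0,0,-0.5],[1,0,0,0,0],[1,0,0,0,0],[1,0,0,0,0],[1,0,0,0,0],[1,0,0,0,0],[1,0,0,0,0],[1,0,0,0,0]]}}

```text
time: 34.2
tool_pos: [0.5492, 0.0667, 0.1918]
ee_rot: [-0.769, 1.571, -0.821]
wrist_force: [0.5, 0.8, -3.6]
width: 0.0359
```

```bash
python3 -c "
from h import *
o=robot.get_obs();print(o['tool_pos'],o['wrist_force'],o['wrist_torque'],o['width'],o['time'])
snap('scene','s14');snap('top','t14')
P=o['tool_pos'];d=np.array([1,0,0]);go(P,90)
for s in('s14','t14'): print(s,'level expected: ear end',proj(s,P+.222*d+[0,0,.003]),'ball',proj(s,P+.092*d+[0,0,.019]),'rim +-y',proj(s,P+.092*d+[0,.087,.013]),proj(s,P+.092*d+[0,-.087,.013]), 'per cm up',proj(s,P+.222*d+[0,0,.015])-proj(s,P+.222*d+[0,0,.005]))
a=cv2.imread('pics/s14.png')[140:340,180:480];b=cv2.imread('pics/t14.png')[60:300,200:440]
cv2.imwrite('pics/c14.png',np.hstack([cv2.resize(a,(450,300)),cv2.resize(b,(300,300))]))
"
```

```text
[0.54920565 0.0666731  0.1917842 ] [ 0.45123629  0.7519267  -3.64704333] [ 0.0335543   0.204899   -0.01593032] 0.03587270158067204 34.2
at [0.5492 0.0667 0.1918] jaw 87.0 -> [0.549 0.067 0.192] turn -3.0 then shift cm [-0. -0.  0.] q6 -86.0 t 34.3 w 0.0356
s14 level expected: ear end [375.59178517 262.33739384] ball [365.65399137 201.69250111] rim +-y [415.9990419  203.65028442] [314.21674643 205.43229886] per cm up [ 0.67567134 -4.83474931]
t14 level expected: ear end [284.11332955 105.00808484] ball [282.26601206 170.57495901] rim +-y [232.50199834 171.40538965] [332.3665906  171.99412952] per cm up [-0.38980756 -2.65365422]
```

View pics/c14.png

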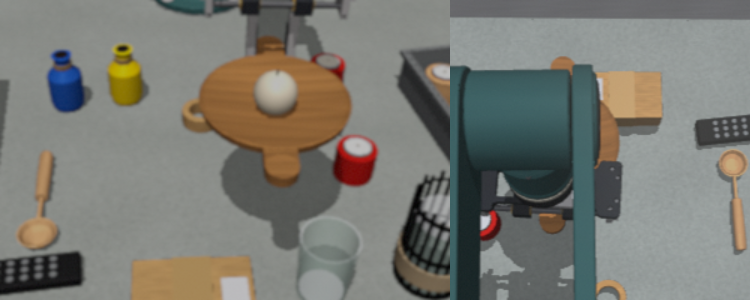

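The dish is level (ear end at (368,263), expected row 262) with the ball in the middle. The turn is 3° short.

>>> {"api": "carry_out", "payload": {"targets": [[1,0,0,0,-0.5],[1,0,0,0,-1],[1,0,0,0,-1],[1,0,0,0,-0.5],[1,0,0,0,0],[1,0,0,0,0],[1,0,0,0,0],[1,0,0,0,0],[1,0,0,0,0],[1,0,0,0,0],[1,0,0,0,0],[1,0,0,0,0]]}}

```text
time: 35.5
tool_pos: [0.5492, 0.0667, 0.1918]
ee_rot: [-1.544, 1.571, -1.544]
wrist_force: [-0.0, -0.1, -2.8]
width: 0.0355
```

```bash
python3 -c "
from h import *
snap('scene','s15');print('ear',track('s14','s15',368,262),'ball',track('s14','s15',363,202))
go(robot.get_obs()['tool_pos'],90)
print(robot.get_obs()['qvel'].round(3))
print(robot.close_job())"
```

```text
ear (array([7., 0.]), 0.99) ball (array([2.75, 0.  ]), 1.0)
at [0.5492 0.0667 0.1918] jaw 90.0 -> [0.549 0.067 0.192] turn -0.0 then shift cm [0. 0. 0.] q6 -89.0 t 35.55 w 0.036
[-0.     0.001 -0.     0.001 -0.001 -0.   ]
the job is handed in; nothing more can be done
None
```

The job is done and handed in at about 35.6 s of the 72 s allowed; no verdict was reported.

- **Vase and tealight block:** both stand upright in the free halves of their own bins, as seen in pictures taken after each was released.
- **Dish grip:** in the first test lift the dish sagged about 0.07 rad in the grip, too close to the 0.10 limit. I set it down and regripped with the fingers snug against the rim. The tilt was then about 0.01 rad, even though the grip force is fixed at 30 N and the task advises 60 N.
- **Lift and turn:** I lifted the dish straight up, then turned it slowly. The first turn stopped 3° short, so I corrected it.
- **Last checks:** the jaws are at 90.0°, so the free handle points straight away from the robot. The dish's underside is about 17 cm above the table, worked out from the grip height. It is level to within what the pictures resolve, and the ball is in the middle. The arm is still and the grip is steady.
- **Bystanders:** none looked disturbed in the pictures, though I did not measure each one.

No check failed or disagreed at the end.

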